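# Prove the long brake lever stops short of the bar

## Robot

A 6-joint arm with a two-finger parallel gripper is mounted at the origin on the work surface. World frame = base frame: x ahead of the robot, y to its left, z up, the work surface at z = 0. Lengths are in m, angles in rad, forces in N, time in s.
With the tool pointing down it reaches from about 0.25 to 0.725 m from the base axis. Payload 4 kg.
Tool frame: the origin (TCP) lies on the centre line of the jaws, within the pads' length; the fingertips stand 14 mm ahead of it and the grasp point (between the pads) lies 5 mm behind it; z points along the fingers, x is the direction in which the jaws open and shut, and the axes are right-handed (so a half turn about z gives the same grasp; the last joint's range is limited). The gripper opens to 85 mm and grips with 20 to 120 N. Pads are 22 mm wide; open, the fingers measure 114 mm over their backs; the gripper's body (76 mm by 85 mm) begins 54 mm behind the grasp point. The pads swing forward as they close: fully open they stand 13 mm farther back than shut.
Start: joints at [-1.335, 0.241, 0.005, 1.335, 0, 1.571], TCP at [0.117, -0.486, 0.245] pointing down, gripper open.
Joint ranges: [-2.72, 2.72], [-1.05, 1.87], [-1.09, 1.28], [-1.99, 2.15], [-1.42, 1.44], [-3.14, 3.14]. Speed limits (rad/s): [2.79, 2.79, 3.14, 3.14, 3.14, 3.14].

## Interface

Orientations are given as a unit quaternion [x, y, z, w].
In Python, from workcell import bot gives the robot as it stands.
- The arm moves only by the tool play_rows, never from a script. Its argument "motion" is a list of rows, each an object with "fingers": the closure, from -1 (fully open) to 1 (shut), so that 0 is half open; "translation": the shift along the tool's x, y, z in cm, a list of three; "roll": the turn about the tool's z in degrees. A call has 1 to 20 rows; each row is the pose to reach, as a shift and turn from the pose commanded when the call began, along the tool's axes at that moment; what a row does not reach only later rows make up. A row lasts 1/12 s, in which the tool goes at most 41.7 mm and 7.16 degrees, less where a joint would pass 70% of its speed; a pose out of reach is approached as far as the arm can. A call with a gripper value outside its range is refused whole. The fingers move at their own pace and stop on an object; the grip force is fixed at half the most. Time passes only in rows, so rows that repeat a pose let the fingers close. It gives the time, the measured TCP pose, the force and the opening at its end, in the units of the state.
- bot.get_obs(): the state, without advancing time (a new reading comes with each control period).
- bot.camera(name): name is "side" or "top" or "wrist"; returns a dict with "pixels" (384x512x3 uint8, red, green, blue), "intrinsics" (3x3 intrinsics, pixels), "world_to_cam" (4x4, takes a point from world to camera coordinates). Camera axes: x right, y down, z forward; pixel columns grow to the right and rows downward; lengths in m; the calibration is good to about 2 mm. A picture is of the moment at which its call begins. There is no depth.
- bot.job_done(): hands the job in, once; it reports no verdict.
The state is a dict: "clock": time; "joint_pos": joint angles; "joint_vel": joint speeds; "tau": joint torques, N m; "eef_pos": TCP position; "tool_rot": TCP orientation; "ft_force": force on the tool from outside, world axes, zero at the start; "ft_torque": the same for the moment, N m; "grip_width": finger opening in m.
Only numpy, scipy, OpenCV 4.12 (cv2) and the standard library are available. Lean on these libraries where they do the work, as an engineer would, in place of code of your own. Each camera call takes 0.05 s, during which the arm holds its last target. There are 200 camera calls.

## Task

Check the classroom brake rig with the long lever: with the outside of the fingers, press the lever in towards its bar until it meets its stop, let it spring all the way back out on its own, then press it in to the stop a second time. The program finishes while still holding it there, still against the stop, from the outer side only; do not grip or force the lever or push on the bar, and leave the short lever and the other things alone.

Things in the scene. Friction and masses are not known exactly. Their poses are not given: they have to be found in the camera images.
- long_rig: the brake rig with the LONG lever, fixed to the bench and about facing the robot: plywood base board 150 (x) x 230 (y) x 18 mm, origin at the centre of its underside, x axis pointing from the lever side to the bar side (away from the robot), y along the bar, z up. Two aluminium posts (30 x 18 mm, top at 112 mm) at x = 45, y = +-100 mm carry the bar
- long_bar: its fixed handlebar, a 250 mm tube along y; origin at its middle, 100 mm above the bench. 22 mm tube with a black rubber grip of 30 mm diameter from y = -90 to +60 mm; a dark clamp (top 17 mm above the axis) and plastic reservoir (top 19 mm above the axis) sit at y = +64 to +128 mm and reach up to 46 mm from the axis towards the lever's pivot
- long_lever (a joint): angle of the LONG lever, rad: 0 at rest (swung out), 0.32 against its stop. It turns level, about a vertical pin, towards the bar; the blade tip moves about 43 mm. A return spring always pushes it back to 0: at the pad point about 2 N to start it and about 7 N just before the stop, after which it is rigid. At the stop a gap of about 25 mm to the rubber grip remains
- long_pad (a point): point on the outer face (away from the bar) of the LONG lever's blade, half-way up it, 105 mm along the blade from the pivot; moves with the lever. Blade: bare aluminium, straight, 135 mm long plus 10 mm round end, 12 mm thick, 18 mm high, centred 100 mm above the bench, clear below to the base board. x square to the blade towards the bar (press this way), y along the blade to the pivot, z up
- long_pivot (a point): the pin's centre of the LONG lever, half-way up the blade, 45 mm from the bar's axis; same axes as long_pad, turns with the lever, the pressed lever turns counter-clockwise seen from above
- short_lever (a joint): angle of the SHORT lever on the other rig (blade 72 mm long, else alike): 0 at rest, grows as pressed
- short_rig: the brake rig with the SHORT lever, fixed to the bench and about facing the robot: plywood base board 150 (x) x 230 (y) x 18 mm, origin at the centre of its underside, x axis pointing from the lever side to the bar side (away from the robot), y along the bar, z up. Two aluminium posts (30 x 18 mm, top at 112 mm) at x = 45, y = +-100 mm carry the bar; otherwise the same as the long one
- beaker: bystander: glass beaker (open cup), 64 mm across, 85 mm high, stands between or behind the rigs; origin at the centre of its underside
- bottle: bystander: closed white plastic bottle with black cap, 52 mm across, 130 mm high, stands in front of the gap between the rigs; origin at the centre of its underside
- rack: bystander: white test-tube rack with its tubes, 70 x 220 mm, 136 mm high with tubes, stands beyond the rigs; origin at the centre of its underside

How it is judged:
By the outcome, as a careful person would: the job done as asked, in the order asked, and still so for the second after the job is handed in, while the arm keeps its last pose, push and grip.
It also fails if it takes over 45 s, if anything falls off the work surface, if the arm or the gripper's body presses on something with over 40 N, if the wrist force passes 120 N, or if a joint passes its speed limit or range.

## Working session

There is one attempt and no reset: what is moved stays moved. The work goes in short steps, Python scripts to look and compute and a tool call to move; the robot and the scene stay as the last step left them, time stands still between calls to the robot, and variables do not carry over. Pictures are saved under pics/ and viewed, about 8 in all and at most 12, crops included, and the job is handed in when it is done.

Besides the shell and the picture viewer there is one more tool, called as name(argument=value, ...), one argument or row to a line, values as JSON. play_rows: Moves the arm, as the interface text tells. Its arguments: {"type":"object","properties":{"motion":{"type":"array","items":{"type":"object","properties":{"fingers":{"type":"number"},"translation":{"type":"array","items":{"type":"number"}},"roll":{"type":"number"}}}}},"required":["motion"]}

```bash
mkdir -p pics; cat > h.py <<'E'
import numpy as np, cv2
from workcell import bot
def shot(n,f):
    c=bot.camera(n); cv2.imwrite('pics/'+f,c['pixels'][:,:,::-1]); np.savez('pics/'+f[:-4],K=c['intrinsics'],T=c['world_to_cam']); return c
def ray(f,uv,z):
    d=np.load('pics/'+f+'.npz'); K,T=d['K'],d['T']; R,t=T[:3,:3],T[:3,3]
    o=-R.T@t; v=R.T@np.linalg.inv(K)@np.array([*uv,1.]); return o+v*(z-o[2])/v[2]
def proj(f,p):
    d=np.load('pics/'+f+'.npz'); q=d['K']@(d['T']@np.array([*p,1.]))[:3]; return q[:2]/q[2]
E
python3 - <<'E'
from h import *
a=shot('top','top1.png');b=shot('side','side1.png')
cv2.imwrite('pics/both.png',np.hstack([cv2.resize(a['pixels'],(400,300)),cv2.resize(b['pixels'],(400,300))])[:,:,::-1])
o=bot.get_obs();print(o)
E
```

```text
{'clock': 0.1, 'joint_pos': array([-1.33501575e+00,  2.41338802e-01,  3.86335301e-03,  1.33518906e+00,
       -9.91522176e-06,  1.57081305e+00]), 'joint_vel': array([-2.40673770e-03, -1.75926662e-03,  2.95114526e-03,  4.61529663e-04,
        4.73253812e-04, -3.77541502e-06]), 'tau': array([-1.41268574e-03, -3.73137474e+01,  2.53010291e+01,  1.08244902e-02,
        1.07682899e-05,  6.34460804e-06]), 'eef_pos': array([ 0.11667372, -0.48564855,  0.24450304]), 'tool_rot': array([ 7.85361289e-01, -6.19036972e-01, -7.36677577e-04, -5.74331121e-04]), 'ft_force': array([ 0.07529785,  0.05602259, -0.05074885]), 'ft_torque': array([-0.02830358, -0.01344927,  0.06584873]), 'grip_width': 0.0855751067472802}
```

View pics/top1.png

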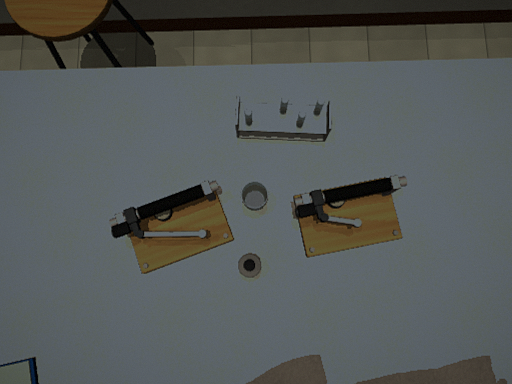

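View pics/side1.png

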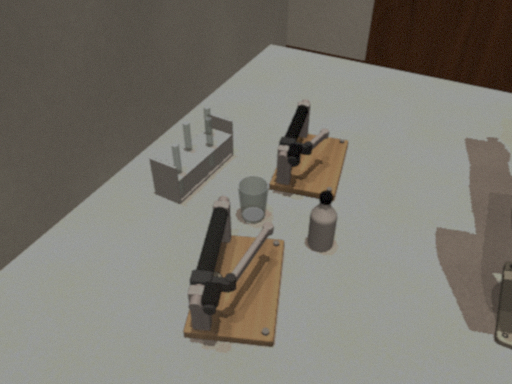

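The top view shows the long rig at left: pivot near (138,233), blade tip near (205,234). The short rig is at right, and the bottle is at (249,265). I'll enlarge it and measure.

```bash
python3 - <<'E'
from h import *
im=cv2.imread('pics/top1.png')[170:280,100:270]
im=cv2.convertScaleAbs(cv2.resize(im,None,fx=4.7,fy=4.7,interpolation=cv2.INTER_CUBIC),alpha=1.6)
cv2.imwrite('pics/c1.png',im)
for n,uv,z in [('pivot',(138,233),.1),('tip',(205,234),.1),('barL',(116,230),.1),('barR',(214,187),.1),('bottle',(249,265),.13),('b1',(143,271),.018),('b2',(233,239),.018)]: print(n,ray('top1',uv,z).round(3))
E
```

```text
pivot [0.503 0.255 0.1  ]
tip [0.498 0.107 0.1  ]
barL [0.511 0.304 0.1  ]
barR [0.603 0.088 0.1  ]
bottle [0.43  0.012 0.13 ]
b1 [0.421 0.262 0.018]
b2 [0.493 0.05  0.018]
```

View pics/c1.png

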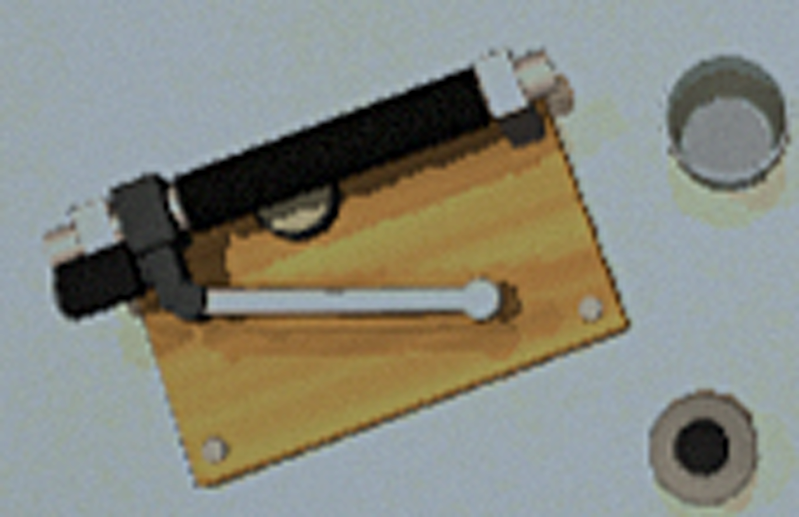

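Rough estimates from the crop: round end at (202.6,233.8), so the lever at rest lies about along world −y at x≈0.50. The bar's yaw is about 19°. I'll go above the spot in front of the pad and shut the fingers on the way.

play_rows(
  motion=[
    {"fingers":1,"translation":[-53.5,-46,0],"roll":0},
    {"fingers":1,"translation":[-53.5,-46,0],"roll":0},
    {"fingers":1,"translation":[-53.5,-46,0],"roll":0},
    {"fingers":1,"translation":[-53.5,-46,0],"roll":0},
    {"fingers":1,"translation":[-53.5,-46,0],"roll":0},
    {"fingers":1,"translation":[-53.5,-46,0],"roll":0},
    {"fingers":1,"translation":[-53.5,-46,0],"roll":0},
    {"fingers":1,"translation":[-53.5,-46,0],"roll":0},
    {"fingers":1,"translation":[-53.5,-46,0],"roll":0},
    {"fingers":1,"translation":[-53.5,-46,0],"roll":0},
    {"fingers":1,"translation":[-53.5,-46,0],"roll":0},
    {"fingers":1,"translation":[-53.5,-46,0],"roll":0},
    {"fingers":1,"translation":[-53.5,-46,0],"roll":0},
    {"fingers":1,"translation":[-53.5,-46,0],"roll":0},
    {"fingers":1,"translation":[-53.5,-46,0],"roll":0},
    {"fingers":1,"translation":[-53.5,-46,0],"roll":0},
    {"fingers":1,"translation":[-53.5,-46,0],"roll":0},
    {"fingers":1,"translation":[-53.5,-46,0],"roll":0},
    {"fingers":1,"translation":[-53.5,-46,0],"roll":0},
    {"fingers":1,"translation":[-53.5,-46,0],"roll":0},
  ],
)

```text
clock: 1.77
eef_pos: [0.4432, 0.1223, 0.2446]
tool_rot: [0.793, -0.609, -0.007, -0.004]
ft_force: [0.3, -0.1, 0.7]
grip_width: -0.0001
```

```bash
python3 - <<'E'
from h import *
from scipy.spatial.transform import Rotation as R
c=shot('wrist','w1.png')
o=bot.get_obs();print(o['clock'],o['eef_pos'],o['ft_force'],o['grip_width']);print(R.from_quat(o['tool_rot']).as_matrix().round(3))
for n,uv,z in [('tip',(202.6,233.8),.109),('bladeL',(100+215/4.7,170+302/4.7),.109),('barL',(100+50/4.7,170+243/4.7),.1),('barR',(100+540/4.7,170+72/4.7),.1)]: print(n,ray('top1',uv,z).round(4))
im=cv2.convertScaleAbs(cv2.resize(c['pixels'],(780,585))[:,:,::-1],alpha=1.6);cv2.imwrite('pics/w1b.png',im)
E
```

```text
1.8167 [0.44311369 0.12191599 0.24490214] [-0.10228937 -0.60889118 -0.12884161] -0.00023391572317453158
[[ 0.257 -0.966 -0.006]
 [-0.966 -0.257  0.014]
 [-0.015  0.002 -1.   ]]
tip [0.4982 0.1116 0.109 ]
bladeL [0.4993 0.2356 0.109 ]
barL [0.5292 0.3166 0.1   ]
barR [0.6067 0.0855 0.1   ]
```

View pics/w1b.png

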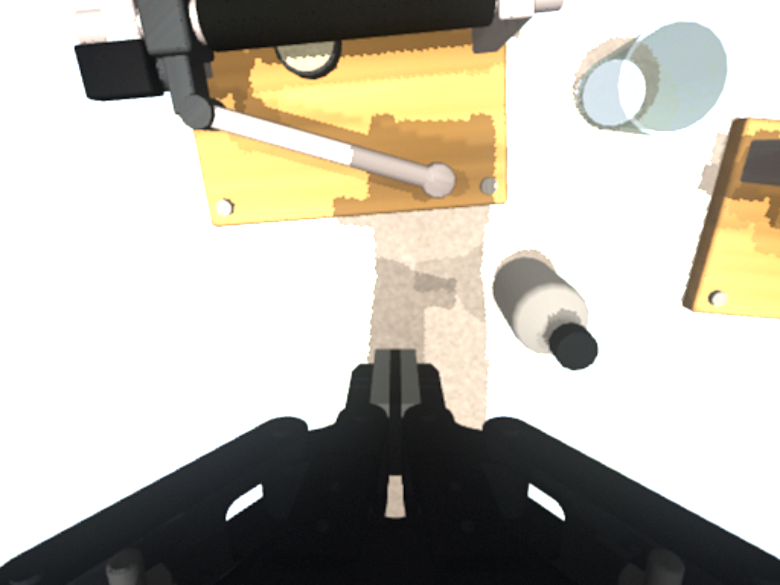

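The wrist view shows the pivot cap at (197,110), the round end at (438,180) and the fingers shut at (395,350). I'll cross-check the position, and the camera's height over the bar.

```bash
python3 - <<'E'
from h import *
s=512/780
print('pivot',ray('w1',(197*s,110*s),.115).round(4),'tip',ray('w1',(438*s,180*s),.109).round(4))
print('barL',ray('w1',(195*s,22*s),.1).round(4),'barR',ray('w1',(495*s,3*s),.1).round(4))
T=np.load('pics/w1.npz')['T'];print('cam',(-T[:3,:3].T@T[:3,3]).round(3)); o=bot.get_obs();print(o['eef_pos'],o['joint_pos'].round(3))
E
```

```text
pivot [0.5043 0.2472 0.115 ] tip [0.5022 0.1142 0.109 ]
barL [0.5468 0.2604 0.1   ] barR [0.5954 0.1103 0.1   ]
cam [0.516 0.139 0.373]
[0.44311369 0.12191599 0.24490214] [ 0.259  0.162 -0.095  1.316  0.015  3.141]
```

Joint 6 sits at its limit (3.141), which is why the arm stopped short of its target. I'll roll −10° to free it. That still leaves the fingers' side facing the lever.

play_rows(
  motion=[
    {"fingers":1,"translation":[-1.5,0,0],"roll":-5},
    {"fingers":1,"translation":[-3,-0.8,0],"roll":-10},
    {"fingers":1,"translation":[-3,-0.8,0],"roll":-10},
    {"fingers":1,"translation":[-3,-0.8,0],"roll":-10},
    {"fingers":1,"translation":[-3,-0.8,0],"roll":-10},
  ],
)

```text
clock: 2.23
eef_pos: [0.4436, 0.1526, 0.246]
tool_rot: [0.842, -0.539, -0.006, -0.005]
ft_force: [-0.3, -0.5, 0.0]
grip_width: -0.0002
```

```bash
cat > st.py <<'E'
from h import *
from scipy.spatial.transform import Rotation as R
o=bot.get_obs();M=R.from_quat(o['tool_rot']).as_matrix()
print(o['clock'],o['eef_pos'].round(4),o['ft_force'].round(2),o['joint_pos'].round(3));print(M.round(3))
def d(*p): print(p,'tool shift cm',(M.T@(np.array(p)-o['eef_pos'])*100).round(2))
E
python3 - <<'E'
from st import *
d(.450,.153,.245);d(.450,.153,.092);d(.478,.153,.092)
E
```

```text
2.2333 [0.4436 0.1526 0.246 ] [-0.3  -0.45  0.03] [ 0.322  0.179 -0.072  1.32   0.015  3.031]
[[ 0.419 -0.908 -0.004]
 [-0.908 -0.419  0.014]
 [-0.015 -0.002 -1.   ]]
(0.45, 0.153, 0.245) tool shift cm [ 0.23 -0.6   0.09]
(0.45, 0.153, 0.092) tool shift cm [ 0.46 -0.57 15.39]
(0.478, 0.153, 0.092) tool shift cm [ 1.64 -3.11 15.38]
```

play_rows(
  motion=[
    {"fingers":1,"translation":[0.1,-0.1,3],"roll":0},
    {"fingers":1,"translation":[0.2,-0.3,6],"roll":0},
    {"fingers":1,"translation":[0.3,-0.4,9],"roll":0},
    {"fingers":1,"translation":[0.4,-0.5,12],"roll":0},
    {"fingers":1,"translation":[0.5,-0.6,14.5],"roll":0},
    {"fingers":1,"translation":[0.5,-0.6,15.4],"roll":0},
    {"fingers":1,"translation":[0.5,-0.6,15.4],"roll":0},
    {"fingers":1,"translation":[0.5,-0.6,15.4],"roll":0},
  ],
)

```text
clock: 2.9
eef_pos: [0.4512, 0.1535, 0.0923]
tool_rot: [0.843, -0.538, -0.006, -0.005]
ft_force: [0.1, 0.4, 0.2]
grip_width: 0.0002
```

```bash
python3 - <<'E'
from st import *
d(.478,.153,.092);d(.5136,.154,.092)
c=shot('wrist','w2.png');s=shot('side','s2.png')
cv2.imwrite('pics/w2b.png',np.hstack([cv2.convertScaleAbs(cv2.resize(c['pixels'],(400,300)),alpha=1.6),cv2.convertScaleAbs(cv2.resize(s['pixels'][150:350,120:387],(400,300)),alpha=1.6)])[:,:,::-1])
E
```

```text
2.9 [0.4512 0.1535 0.0923] [0.08 0.39 0.21] [ 0.319  0.322 -0.312  0.936  0.015  3.026]
[[ 0.42  -0.907 -0.004]
 [-0.907 -0.42   0.015]
 [-0.015 -0.002 -1.   ]]
(0.478, 0.153, 0.092) tool shift cm [ 1.18 -2.41  0.02]
(0.5136, 0.154, 0.092) tool shift cm [ 2.58 -5.69  0.01]
```

View pics/w2b.png

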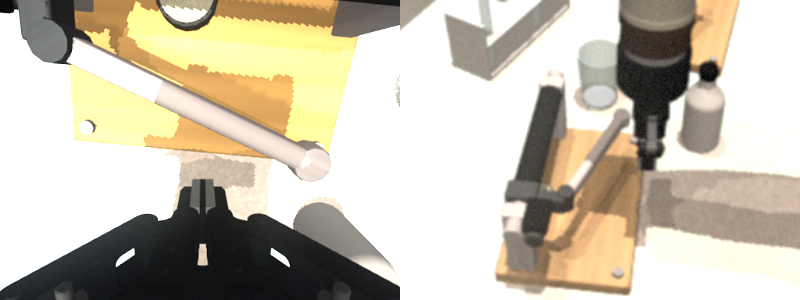

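The wrist view shows the fingers at (202,185), just outside the blade at mid-to-outer length and clear of the bottle. Now I'll push along world +x in small steps.

play_rows(
  motion=[
    {"fingers":1,"translation":[0.4,-0.9,0],"roll":0},
    {"fingers":1,"translation":[0.8,-1.8,0],"roll":0},
    {"fingers":1,"translation":[1.2,-2.7,0],"roll":0},
    {"fingers":1,"translation":[1.6,-3.6,0],"roll":0},
    {"fingers":1,"translation":[2.0,-4.5,0],"roll":0},
    {"fingers":1,"translation":[2.0,-4.5,0],"roll":0},
    {"fingers":1,"translation":[2.0,-4.5,0],"roll":0},
  ],
)

```text
clock: 3.58
eef_pos: [0.5001, 0.1548, 0.0918]
tool_rot: [0.843, -0.538, -0.006, -0.005]
ft_force: [-5.3, -0.7, 3.2]
grip_width: -0.0003
```

play_rows(
  motion=[
    {"fingers":1,"translation":[0.17,-0.36,0],"roll":0},
    {"fingers":1,"translation":[0.17,-0.36,0],"roll":0},
    {"fingers":1,"translation":[0.17,-0.36,0],"roll":0},
  ],
)

```text
clock: 3.83
eef_pos: [0.5031, 0.1549, 0.0916]
tool_rot: [0.843, -0.538, -0.007, -0.005]
ft_force: [-5.5, 1.5, 2.7]
grip_width: 0.0001
```

play_rows(
  motion=[
    {"fingers":1,"translation":[0.17,-0.36,0],"roll":0},
    {"fingers":1,"translation":[0.17,-0.36,0],"roll":0},
    {"fingers":1,"translation":[0.17,-0.36,0],"roll":0},
  ],
)

```text
clock: 4.08
eef_pos: [0.5066, 0.1552, 0.0914]
tool_rot: [0.843, -0.537, -0.007, -0.005]
ft_force: [-6.3, 1.8, 2.6]
grip_width: -0.0003
```

play_rows(
  motion=[
    {"fingers":1,"translation":[0.08,-0.18,0],"roll":0},
    {"fingers":1,"translation":[0.08,-0.18,0],"roll":0},
    {"fingers":1,"translation":[0.08,-0.18,0],"roll":0},
  ],
)

```text
clock: 4.33
eef_pos: [0.5083, 0.1553, 0.0913]
tool_rot: [0.843, -0.537, -0.007, -0.005]
ft_force: [-7.2, 1.7, 2.7]
grip_width: -0.0006
```

play_rows(
  motion=[
    {"fingers":1,"translation":[0.08,-0.18,0],"roll":0},
    {"fingers":1,"translation":[0.08,-0.18,0],"roll":0},
    {"fingers":1,"translation":[0.08,-0.18,0],"roll":0},
  ],
)

```text
clock: 4.58
eef_pos: [0.51, 0.1554, 0.0912]
tool_rot: [0.843, -0.537, -0.008, -0.005]
ft_force: [-6.6, 0.8, 2.7]
grip_width: 0.0003
```

play_rows(
  motion=[
    {"fingers":1,"translation":[0.04,-0.09,0],"roll":0},
    {"fingers":1,"translation":[0.04,-0.09,0],"roll":0},
    {"fingers":1,"translation":[0.04,-0.09,0],"roll":0},
  ],
)

```text
clock: 4.83
eef_pos: [0.5109, 0.1555, 0.0912]
tool_rot: [0.843, -0.537, -0.008, -0.005]
ft_force: [-7.3, 1.6, 3.0]
grip_width: 0.0003
```

play_rows(
  motion=[
    {"fingers":1,"translation":[0.04,-0.09,0],"roll":0},
    {"fingers":1,"translation":[0.04,-0.09,0],"roll":0},
    {"fingers":1,"translation":[0.04,-0.09,0],"roll":0},
  ],
)

```text
clock: 5.08
eef_pos: [0.5117, 0.1556, 0.0911]
tool_rot: [0.843, -0.537, -0.008, -0.005]
ft_force: [-7.3, 2.1, 2.9]
grip_width: 0.0001
```

play_rows(
  motion=[
    {"fingers":1,"translation":[0.08,-0.18,0],"roll":0},
    {"fingers":1,"translation":[0.08,-0.18,0],"roll":0},
    {"fingers":1,"translation":[0.08,-0.18,0],"roll":0},
  ],
)

```text
clock: 5.33
eef_pos: [0.5134, 0.1556, 0.0909]
tool_rot: [0.843, -0.537, -0.008, -0.004]
ft_force: [-8.0, 1.7, 2.1]
grip_width: 0.0
```

play_rows(
  motion=[
    {"fingers":1,"translation":[0.04,-0.09,0],"roll":0},
    {"fingers":1,"translation":[0.04,-0.09,0],"roll":0},
    {"fingers":1,"translation":[0.04,-0.09,0],"roll":0},
  ],
)

```text
clock: 5.58
eef_pos: [0.5143, 0.1555, 0.0908]
tool_rot: [0.843, -0.537, -0.008, -0.004]
ft_force: [-8.0, 2.7, 2.2]
grip_width: 0.0005
```

play_rows(
  motion=[
    {"fingers":1,"translation":[0.04,-0.09,0],"roll":0},
    {"fingers":1,"translation":[0.04,-0.09,0],"roll":0},
    {"fingers":1,"translation":[0.04,-0.09,0],"roll":0},
  ],
)

```text
clock: 5.83
eef_pos: [0.5151, 0.1555, 0.0908]
tool_rot: [0.843, -0.537, -0.008, -0.004]
ft_force: [-7.8, 2.0, 1.5]
grip_width: -0.0003
```

```bash
python3 - <<'E'
from st import *
c=shot('wrist','w3.png');
cv2.imwrite('pics/w3b.png',cv2.convertScaleAbs(cv2.resize(c['pixels'],(640,480)),alpha=1.8)[:,:,::-1])
E
```

```text
5.8333 [0.5151 0.1555 0.0908] [-7.76  1.95  1.54] [ 0.284  0.434 -0.142  0.999  0.018  2.989]
[[ 0.423 -0.906 -0.01 ]
 [-0.906 -0.423  0.016]
 [-0.018  0.002 -1.   ]]
```

View pics/w3b.png

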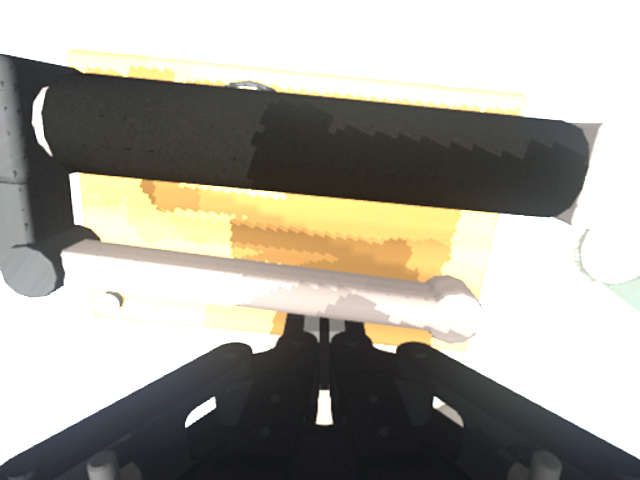

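The wrist view shows the blade (y≈271 at the pivot to 308 at the tip) almost parallel to the bar, with a gap of about 75 px ≈ 25 mm. The stop is near but there is no force jump yet, so I'll keep going in small steps.

play_rows(
  motion=[
    {"fingers":1,"translation":[0.04,-0.09,0],"roll":0},
    {"fingers":1,"translation":[0.04,-0.09,0],"roll":0},
    {"fingers":1,"translation":[0.04,-0.09,0],"roll":0},
  ],
)

```text
clock: 6.13
eef_pos: [0.5157, 0.1556, 0.0907]
tool_rot: [0.843, -0.537, -0.009, -0.004]
ft_force: [-8.6, 2.0, 1.5]
grip_width: 0.0003
```

play_rows(
  motion=[
    {"fingers":1,"translation":[0.04,-0.09,0],"roll":0},
    {"fingers":1,"translation":[0.04,-0.09,0],"roll":0},
    {"fingers":1,"translation":[0.04,-0.09,0],"roll":0},
  ],
)

```text
clock: 6.38
eef_pos: [0.5159, 0.1556, 0.0907]
tool_rot: [0.843, -0.537, -0.009, -0.003]
ft_force: [-10.9, 1.8, 3.5]
grip_width: 0.0003
```

play_rows(
  motion=[
    {"fingers":1,"translation":[0.04,-0.09,0],"roll":0},
    {"fingers":1,"translation":[0.04,-0.09,0],"roll":0},
    {"fingers":1,"translation":[0.04,-0.09,0],"roll":0},
  ],
)

```text
clock: 6.63
eef_pos: [0.516, 0.1556, 0.0906]
tool_rot: [0.844, -0.537, -0.01, -0.003]
ft_force: [-13.5, 2.2, 5.0]
grip_width: -0.0001
```

The stop is at x≈0.516: force rises from 8 to 13.5 N with no more travel. Now I'll back right off so the lever springs out freely.

play_rows(
  motion=[
    {"fingers":1,"translation":[-1.3,2.7,0],"roll":0},
    {"fingers":1,"translation":[-2.6,5.4,0],"roll":0},
    {"fingers":1,"translation":[-3.1,6.6,0],"roll":0},
    {"fingers":1,"translation":[-3.1,6.6,0],"roll":0},
    {"fingers":1,"translation":[-3.1,6.6,0],"roll":0},
    {"fingers":1,"translation":[-3.1,6.6,0],"roll":0},
    {"fingers":1,"translation":[-3.1,6.6,0],"roll":0},
    {"fingers":1,"translation":[-3.1,6.6,0],"roll":0},
    {"fingers":1,"translation":[-3.1,6.6,0],"roll":0},
    {"fingers":1,"translation":[-3.1,6.6,0],"roll":0},
    {"fingers":1,"translation":[-3.1,6.6,0],"roll":0},
    {"fingers":1,"translation":[-3.1,6.6,0],"roll":0},
  ],
)

```text
clock: 7.63
eef_pos: [0.4482, 0.1553, 0.0916]
tool_rot: [0.843, -0.538, -0.006, -0.005]
ft_force: [-0.1, 0.2, 0.1]
grip_width: 0.0002
```

```bash
python3 - <<'E'
from st import *
d(.5,.155,.092);d(.5205,.1556,.092)
c=shot('wrist','w4.png');
cv2.imwrite('pics/w4b.png',cv2.convertScaleAbs(cv2.resize(c['pixels'],(400,300)),alpha=1.6)[:,:,::-1])
E
```

```text
7.6333 [0.4482 0.1553 0.0916] [-0.09  0.18  0.14] [ 0.324  0.319 -0.318  0.933  0.015  3.03 ]
[[ 0.422 -0.907 -0.004]
 [-0.907 -0.422  0.015]
 [-0.015 -0.002 -1.   ]]
(0.5, 0.155, 0.092) tool shift cm [ 2.21 -4.69 -0.06]
(0.5205, 0.1556, 0.092) tool shift cm [ 3.02 -6.57 -0.07]
```

View pics/w4b.png

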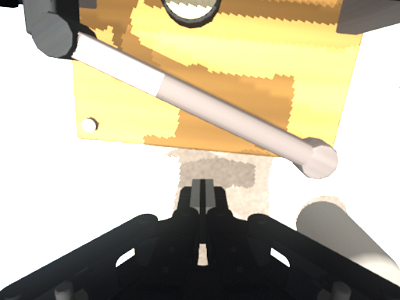

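The lever is fully back out: tip at (318,160), the same blade angle as before the first press. Force is zero and the fingers are clear. Second press.

play_rows(
  motion=[
    {"fingers":1,"translation":[0.5,-1.0,0],"roll":0},
    {"fingers":1,"translation":[1.0,-2.0,0],"roll":0},
    {"fingers":1,"translation":[1.4,-3.0,0],"roll":0},
    {"fingers":1,"translation":[1.8,-3.9,0],"roll":0},
    {"fingers":1,"translation":[2.2,-4.7,0],"roll":0},
    {"fingers":1,"translation":[2.5,-5.4,0],"roll":0},
    {"fingers":1,"translation":[2.75,-5.9,0],"roll":0},
    {"fingers":1,"translation":[2.9,-6.2,0],"roll":0},
    {"fingers":1,"translation":[3.0,-6.4,0],"roll":0},
    {"fingers":1,"translation":[3.1,-6.6,0],"roll":0},
    {"fingers":1,"translation":[3.1,-6.6,0],"roll":0},
    {"fingers":1,"translation":[3.1,-6.6,0],"roll":0},
    {"fingers":1,"translation":[3.1,-6.6,0],"roll":0},
    {"fingers":1,"translation":[3.1,-6.6,0],"roll":0},
  ],
)

```text
clock: 8.85
eef_pos: [0.5159, 0.1555, 0.0901]
tool_rot: [0.843, -0.537, -0.01, -0.003]
ft_force: [-11.2, 2.4, 4.7]
grip_width: -0.0001
```

```bash
python3 - <<'E'
from st import *
c=shot('wrist','w5.png');s=shot('side','s5.png')
cv2.imwrite('pics/w5b.png',np.hstack([cv2.convertScaleAbs(cv2.resize(c['pixels'],(400,300)),alpha=1.6),cv2.convertScaleAbs(cv2.resize(s['pixels'][150:350,120:387],(400,300)),alpha=1.6)])[:,:,::-1])
E
```

```text
8.85 [0.5159 0.1555 0.0901] [-11.24   2.45   4.68] [ 0.282  0.439 -0.136  1.006  0.019  2.987]
[[ 0.423 -0.906 -0.015]
 [-0.906 -0.423  0.016]
 [-0.021  0.007 -1.   ]]
```

View pics/w5b.png

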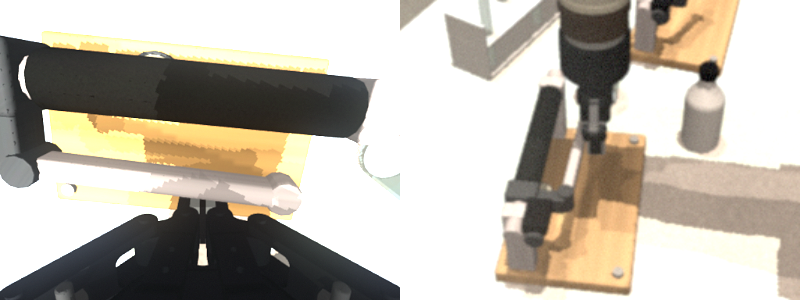

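The blade is parallel to the bar again with the fingers on its outer side only; x and force are at the stop values. I'll add 1 mm of command for margin, let it settle, and hand in.

play_rows(
  motion=[
    {"fingers":1,"translation":[0.04,-0.09,0],"roll":0},
    {"fingers":1,"translation":[0.04,-0.09,0],"roll":0},
    {"fingers":1,"translation":[0.04,-0.09,0],"roll":0},
    {"fingers":1,"translation":[0.04,-0.09,0],"roll":0},
    {"fingers":1,"translation":[0.04,-0.09,0],"roll":0},
    {"fingers":1,"translation":[0.04,-0.09,0],"roll":0},
  ],
)

```text
clock: 9.45
eef_pos: [0.516, 0.1555, 0.0901]
tool_rot: [0.844, -0.537, -0.011, -0.002]
ft_force: [-14.6, 2.3, 6.5]
grip_width: -0.0001
```

```bash
python3 - <<'E'
from st import *
if .5145<o['eef_pos'][0]<.518 and -25<o['ft_force'][0]<-9.5: print(bot.job_done())
E
```

```text
9.45 [0.516  0.1555 0.0901] [-14.64   2.28   6.51] [ 0.282  0.441 -0.134  1.008  0.02   2.987]
[[ 0.423 -0.906 -0.016]
 [-0.906 -0.423  0.016]
 [-0.021  0.008 -1.   ]]
the job is handed in; nothing more can be done
None
```

I pressed the long lever to its stop with the shut fingers' outer side, backed off so it sprang out on its own, then pressed it to the stop again. I handed in at 9.45 s with the arm still holding it there.

- **First press:** the tool stopped at x = 0.516 m, where the push rose from about 8 N to 13.5 N with no more travel.
- **Release:** the fingers were about 3 cm clear and the force read zero. The wrist picture showed the lever back at its starting angle.
- **Final hold:** the tool is again at x = 0.516 m, pushing about 14.6 N (16 N in all with the upward and sideways parts). The wrist picture shows the blade parallel to the bar and the fingers on the outer side only. That picture came just before a last 1 mm of added push.
- **What went wrong:** on the way over, joint 6 reached its range limit (3.141) and stopped the arm about 2 cm short. I turned the tool by −10° to clear it, and the joint was at 2.99 at the end.
- **Other things:** my path did not touch the bar, the short rig, the bottle, the beaker or the rack. I did not check each of them in a final picture.

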